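Ready-to-go caddy by the front door

ROBOT

A 6-joint arm with a two-finger parallel gripper is mounted at the origin on the work surface. World frame = base frame: x ahead of the robot, y to its left, z up, the work surface at z = 0. Lengths are in m, angles in rad, forces in N, time in s.
With the tool pointing down it reaches from about 0.3 to 0.875 m from the base axis. Payload 6.4 kg.
Tool frame: the origin (TCP) lies midway between the tips of the shut fingers; the grasp point (between the pads) lies 19 mm behind it (ctrl.tcp_to_grasp is the distance from the TCP to the grasp point, in m); z points along the fingers, y is the direction in which the jaws open and shut (so a half turn about z gives the same grasp; the last joint's range is limited). The gripper opens to 85 mm and grips with 20 to 120 N. Pads are 22 mm wide; open, the fingers measure 114 mm over their backs; the gripper's body (76 mm by 85 mm) begins 54 mm behind the grasp point. The pads swing forward as they close: fully open they stand 13 mm farther back than shut.
Start: joints at [-1.379, 0.181, 1.607, -0, 1.354, -0.206], TCP at [0.223, -0.53, 0.231] pointing down, gripper open.
Joint ranges: [-2.99, 2.99], [-0.89, 2.07], [0.3, 2.58], [-1.14, 4.28], [0, 2.63], [-3.12, 3.12]. Speed limits (rad/s): [2.57, 2.57, 3.01, 3.14, 3.14, 3.14].

INTERFACE

Orientations are given as a unit quaternion [w, x, y, z].
In Python, from bench import monitor, imaging, order, spotter, ctrl gives the robot as it stands.
- The arm moves only by the shell command python3 -m pendant 'ROWS'. ROWS is JSON, a list that holds one entry, the list of rows, each a list of 5 numbers: the shift along the world's x, y, z in mm, then the turn about the world's z in degrees, then the finger opening in mm, from 0 to 85.4. A call has 1 to 8 rows; each row shifts and turns the commanded pose from where the row before left it; what a row does not reach is not made up. A row lasts 1/8 s, in which the tool goes at most 62.5 mm and 10.7 degrees, less where a joint would pass 70% of its speed; a pose out of reach is approached as far as the arm can. A call with a gripper value outside its range is refused whole. The fingers move at their own pace and stop on an object; the grip force is fixed at half the most. Time passes only in rows, so rows that do not move let the fingers close. It gives the time, the measured TCP pose, the force and the opening at its end, in the units of the state.
- monitor.get_obs(): the state, without advancing time (a new reading comes with each control period).
- imaging.camera(name): name is "scene" or "top" or "wrist"; returns a dict with "img" (384x512x3 uint8, red, green, blue), "vfov" (degrees; the focal length in pixels is half the picture's height over the tangent of half this angle, whatever the lens; pixels are square), "cx", "cy" (the principal point, pixels), "distortion" ([k1, k2, p1, p2, k3] as OpenCV has them; the pictures are not rectified), "origin" and "orientation" of the camera in the world. Camera axes: x right, y down, z forward; pixel columns grow to the right and rows downward; lengths in m; the calibration is good to about 2 mm. A picture is of the moment at which its call begins. There is no depth.
- order.hand_in(): hands the job in, once; it reports no verdict.
Trained networks look in the newest picture that a camera, given by its name, has taken for a name from the list of things; names that differ only in an ending like _2 or _b are one class to them, and where a whole thing is asked for, a point or a joint stands for the part that bears it (a point fixed in the world has none). Each returns a list of dicts, best first, with "confidence" (0 to 1); they miss things now and then, are a little off and sometimes report something else, mostly with a low value. They report only what shows in the picture. A call takes as long as a camera call. They do not tell look-alikes from the thing itself.
- spotter.recognise(camera, thing): "at" ([x, y, z] in m, in the coordinates of the camera as it stood for that picture, good to about 4 mm: the middle of the surface that is visible of it).
- spotter.tip_of(camera, thing): "at" ([x, y, z] in m, in the coordinates of the camera as it stood for that picture, good to about 4 mm: a listed point, or the origin of a listed thing).
The state is a dict: "time_s": time; "q": joint angles; "dq": joint speeds; "joint_efforts": joint torques, N m; "eef_pos": TCP position; "eef_rot": TCP orientation; "wrist_force": force on the tool from outside, world axes, zero at the start; "torque": the same for the moment, N m; "opening": opening from 0.0 (shut) to 1.0 (fully open).
Only numpy, scipy, OpenCV 4.12 (cv2) and the standard library are available. Lean on these libraries where they do the work, as an engineer would, in place of code of your own. Each camera call takes 0.05 s, during which the arm holds its last target. There are 200 camera calls.

TASK

Get the ready-to-go caddy on the hall console filled: lay the slim pen in the insert with the long groove, the car fob flat in the oblong pocket with its buttons up, and the round tin flat in the round well, each fully down in its place and let go. The torch, the square gate remote and the square tin only look similar and do not belong: leave those three where they lie.

Things in the scene. Friction and masses are not known exactly. Their poses are not given: they have to be found in the camera images.
- pen: Slim aluminium pen with a steel clip, lying on the table: 128 mm long, 9 mm thick. Does not roll (its barrel behaves as a 9 x 9 mm bar). Origin: middle of its axis, 4.5 mm above its underside; x along the pen towards the writing tip, z up. 18 to 35 g. Either end may point either way in the groove.
- fob: Black rubberized car fob lying flat, buttons up: body 60 x 34 mm, 15 mm thick, small steel ring (6 mm high) at its -x end, 78 mm overall. Origin: centre of the overall underside; body from x = -21 to +39 mm (middle at x = +9), y = -17 to +17 mm; ring end from x = -39 to -21 mm. x along its length, z up. 40 to 85 g. The ring may point either way in the pocket.
- round_tin: Round aluminium lip-balm tin, diameter 38 mm, 18 mm high, flat on the table. Origin: centre of its underside, z up. 28 to 56 g.
- groove_insert: Insert with a long pen groove. Grey plastic lined with cork, 168 x 68 mm, 10 mm high, fixed in the caddy. Origin: centre of its underside, 3 mm above the table; x along its length (ahead), y across, z up. Groove 154 mm along x, 28 mm wide, 7 mm deep, centred, floor 3 mm above the origin; its walls are cut away over the full width for the middle 64 mm, for the fingers.
- oblong_insert: Insert with an oblong, square-cornered pocket. Grey plastic lined with cork, 168 x 68 mm, 10 mm high, fixed in the caddy. Origin: centre of its underside, 3 mm above the table; x along its length (ahead), y across, z up. Pocket 98 mm along x, 54 mm along y, 7 mm deep, centred on the origin, floor 3 mm above the origin.
- round_insert: Insert with a round well. Grey plastic lined with cork, 168 x 68 mm, 10 mm high, fixed in the caddy. Origin: centre of its underside, 3 mm above the table; x along its length (ahead), y across, z up. Well of diameter 56 mm, 7 mm deep, centred on the origin, floor 3 mm above the origin.
- torch: Look-alike, leave it: stubby aluminium pocket torch, 95 mm long, barrel 16 mm and head 22 mm thick. Origin: below the middle of its length, at the table; x towards the head.
- gate_remote: Look-alike, leave it: black rubberized gate remote, square 50 x 50 mm, 13 mm thick, one round grey button, no ring. Origin: centre of its underside.
- square_tin: Look-alike, leave it: square aluminium tin, 44 x 44 mm, 16 mm high. Origin: centre of its underside.
- caddy: White steel caddy, a low open tray 178 x 218 mm, rim 14 mm above the table; it stands firm and does not slide. It holds the three inserts side by side along its y at 70 mm spacing, in an order that changes. Origin: centre of its underside; x ahead (within 0.2 rad), z up.
There are look-alikes about, which are no part of the job. Leave any red or white look-alike of the groove_insert alone.

How it is judged:
By the outcome, as a careful person would: the job done as asked, in the order asked, and still so for the second after the job is handed in, with the robot touching nothing.
It also fails if it takes over 83 s, if anything falls off the work surface, if the arm or the gripper's body presses on something with over 40 N, if the wrist force passes 120 N, or if a joint passes its speed limit or range.

## Working session

There is one attempt and no reset: what is moved stays moved. The work goes in short steps, Python scripts to look and compute and a shell command to move; the robot and the scene stay as the last step left them, time stands still between calls to the robot, and variables do not carry over. Pictures are saved under pics/ and viewed, about 12 in all and at most 16, crops included, and the job is handed in when it is done.

```bash
mkdir -p pics; ls
cat > h.py <<'E'
from bench import monitor, imaging, order, spotter, ctrl
import numpy as np, cv2
from scipy.spatial.transform import Rotation as R
def rot(q): return R.from_quat([q[1],q[2],q[3],q[0]]).as_matrix()
def K(c):
    f=192/np.tan(np.radians(c['vfov'])/2); return np.array([[f,0,c['cx']],[0,f,c['cy']],[0,0,1.]])
def snap(name,fn=None):
    c=imaging.camera(name)
    if fn: cv2.imwrite('pics/'+fn,c['img'][:,:,::-1])
    return c
def toplane(c,px,z):
    p=cv2.undistortPoints(np.array(px,float).reshape(-1,1,2),K(c),np.array(c['distortion'])).reshape(-1,2)
    d=np.c_[p,np.ones(len(p))]@rot(c['orientation']).T; o=np.array(c['origin'])
    return o+d*((z-o[2])/d[:,2])[:,None]
def toworld(c,at): return rot(c['orientation'])@np.array(at)+np.array(c['origin'])
def topix(c,P):
    Rm=rot(c['orientation']).T; P=np.array(P,float).reshape(-1,3)
    return cv2.projectPoints(P,cv2.Rodrigues(Rm)[0],-Rm@np.array(c['origin']),K(c),np.array(c['distortion']))[0].reshape(-1,2)
E
python3 - <<'E'
from h import *
np.set_printoptions(precision=4,suppress=True)
for n in ['scene','top']:
    c=snap(n,n+'1.png'); print(n,c['vfov'],np.array(c['origin']),c['distortion'])
    for t in ['pen','fob','round_tin','groove_insert','oblong_insert','round_insert','caddy']:
        for d in spotter.tip_of(n,t)[:3]:
            w=toworld(c,d['at']); print(t,round(d['confidence'],2),w,topix(c,w)[0])
print(monitor.get_obs(), ctrl.tcp_to_grasp)
E
```

```text
pics
scene 55.1700255439055 [0.9482 0.0506 0.8133] [-0.0662  0.      0.      0.      0.    ]
pen 0.74 [ 0.578  -0.252   0.0035] [148.0377 232.5321]
fob 0.76 [0.5873 0.257  0.0016] [357.1879 257.5071]
round_tin 0.6 [ 0.424  -0.266  -0.0029] [158.4671 182.0263]
groove_insert 0.92 [ 0.3679 -0.0793 -0.0026] [229.7659 171.1925]
groove_insert 0.78 [ 0.5882 -0.0284 -0.0005] [237.5386 246.405 ]
groove_insert 0.71 [ 0.2452 -0.281  -0.0019] [168.5338 131.8504]
oblong_insert 0.82 [0.5889 0.0424 0.0049] [266.8811 248.7239]
round_insert 0.85 [ 0.5814 -0.1013  0.0017] [208.076 240.396]
caddy 0.5 [0.5953 0.3828 0.0054] [411.238  265.0228]
caddy 0.49 [ 0.582  -0.1015  0.0019] [207.923 240.594]
top 56.10904701894065 [0.2813 0.006  0.941 ] [-0.0695  0.      0.      0.      0.    ]
pen 0.67 [ 0.5734 -0.2456  0.0062] [352.7819 143.2801]
fob 0.63 [0.5899 0.2548 0.0006] [168.6809 142.0272]
fob 0.18 [ 0.5711 -0.2448  0.0042] [352.3694 144.3235]
round_tin 0.52 [ 0.4221 -0.2585 -0.0019] [360.462 199.07 ]
groove_insert 0.69 [ 0.5919 -0.0288  0.0053] [272.2659 138.2773]
groove_insert 0.56 [ 0.3707 -0.0797  0.0006] [293.762  219.6585]
oblong_insert 0.59 [0.5931 0.0397 0.0033] [247.012  138.6196]
round_insert 0.65 [ 0.5838 -0.1038  0.0068] [300.1751 140.4199]
caddy 0.91 [ 0.5829 -0.0287 -0.0001] [272.2701 142.1008]
{'time_s': 0.8, 'q': array([-1.3793,  0.1808,  1.607 , -0.    ,  1.3538, -0.2063]), 'dq': array([-0.0004,  0.001 ,  0.0003, -0.0013, -0.0002,  0.0005]), 'joint_efforts': array([  0.0014, -44.4798, -35.1669,   0.    ,   0.0007,  -0.    ]), 'eef_pos': array([ 0.2228, -0.5301,  0.2313]), 'eef_rot': array([ 0.    ,  0.9803,  0.1976, -0.    ]), 'wrist_force': array([-0.056 , -0.1431, -0.924 ]), 'torque': array([ 0.0058, -0.0339, -0.0013]), 'opening': 0.9979606099475358} 0.0187
```

Run:
```python
import cv2
a=cv2.imread('pics/top1.png'); cv2.imwrite('pics/top1b.png',cv2.resize(a[90:260,130:420],(800,469),interpolation=cv2.INTER_CUBIC))
```

```text
(no output)
```

View pics/scene1.png

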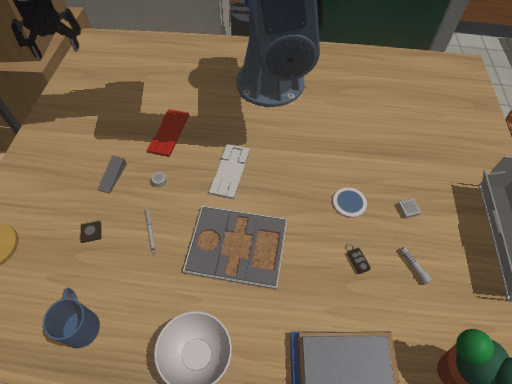

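View pics/top1b.png

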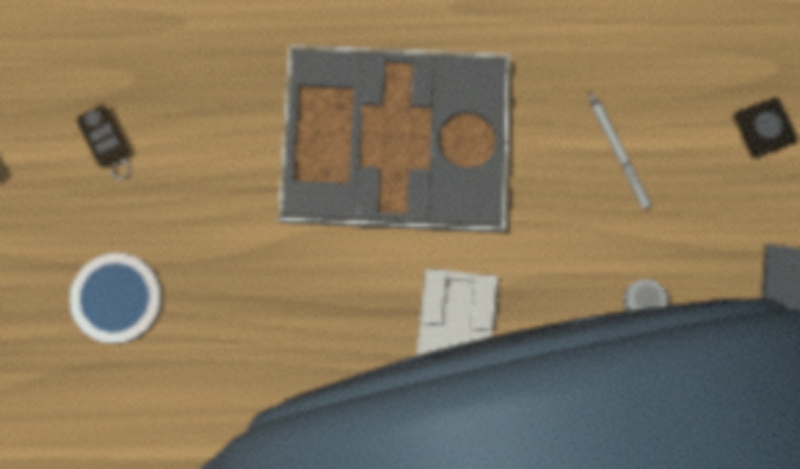

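Scene: pen (150,230), fob (357,260), round tin (158,180), caddy with cork inserts around (237,247): round well at the robot's right, groove in the middle, oblong at the left. Candidates that could be confused: pen (150,230) against torch (414,265); fob with ring (357,260) against gate remote (91,232); round tin (158,180) against square tin (409,208); grey and cork groove in the caddy (237,247) against white (230,171) and red (168,132).

Run:
```python
from h import *
np.set_printoptions(precision=4,suppress=True)
c=snap('top'); 
f=lambda L:np.array(L)/2.7586+[130,90]-0.3
P=toplane(c,f([(290,47),(511,55),(508,231),(280,221)]),.014)[:,:2]
print('caddy',P,P.mean(0)); 
d=P[0]-P[3]+P[1]-P[2]; e=P[0]-P[1]+P[3]-P[2]
print('yaw',np.degrees(np.arctan2(d[1],d[0])),np.degrees(np.arctan2(-e[0],e[1])),np.linalg.norm(d)/2,np.linalg.norm(e)/2)
P=toplane(c,f([(590,93),(648,208)]),.005)[:,:2];print('pen',P,P.mean(0),np.linalg.norm(P[0]-P[1]),np.degrees(np.arctan2(*(P[0]-P[1])[::-1])))
P=toplane(c,f([(78,117),(106,103),(132,153),(103,167)]),.015)[:,:2];d=P[0]-P[3]+P[1]-P[2];print('fob body',P,P.mean(0),np.degrees(np.arctan2(d[1],d[0])),np.linalg.norm(d)/2)
P=toplane(c,f([(395,133),(467,139),(325,134)]),.006)[:,:2];print('floors groove,round,oblong',P)
s=imaging.camera('scene');print('tin top',toplane(s,[(158,178)],.018))
print(R.from_matrix(rot(monitor.get_obs()['eef_rot'])).as_euler('zyx',degrees=True), rot(monitor.get_obs()['eef_rot']))
w=snap('wrist');print(w['origin'],rot(w['orientation']),w['vfov'])
img=s['img'][:,:,::-1]
cr=[cv2.resize(img[y-24:y+24,x-24:x+24],(260,260),interpolation=cv2.INTER_CUBIC) for x,y in [(150,230),(357,260),(158,180),(414,265),(91,232),(409,208)]]
cv2.imwrite('pics/cand.png',np.vstack([np.hstack(cr[:3]),np.hstack(cr[3:])]))
```

```text
caddy [[ 0.6815  0.0715]
 [ 0.6681 -0.1467]
 [ 0.4903 -0.1355]
 [ 0.5045  0.0822]] [ 0.5861 -0.0321]
yaw -3.530932877029983 -3.6286988361153876 0.17775734820040276 0.21834267721604317
pen [[ 0.6306 -0.2245]
 [ 0.5126 -0.2738]] [ 0.5716 -0.2491] 0.1278798185560259 22.663390254255656
fob body [[0.6141 0.2813]
 [0.6278 0.2538]
 [0.5757 0.2266]
 [0.5622 0.2549]] [0.5949 0.2541] 27.290953784142427 0.05850887134765634
floors groove,round,oblong [[ 0.5927 -0.0305]
 [ 0.5851 -0.1007]
 [ 0.5932  0.0382]]
tin top [[ 0.4249 -0.2623  0.018 ]]
[-22.7904   0.0005 179.9958] [[ 0.9219  0.3874  0.    ]
 [ 0.3874 -0.9219 -0.0001]
 [-0.      0.0001 -1.    ]]
[ 0.2901 -0.5021  0.3745] [[ 0.3889 -0.8829 -0.2633]
 [-0.9213 -0.373  -0.1101]
 [-0.001   0.2854 -0.9584]] 63.22285750681382
```

View pics/cand.png

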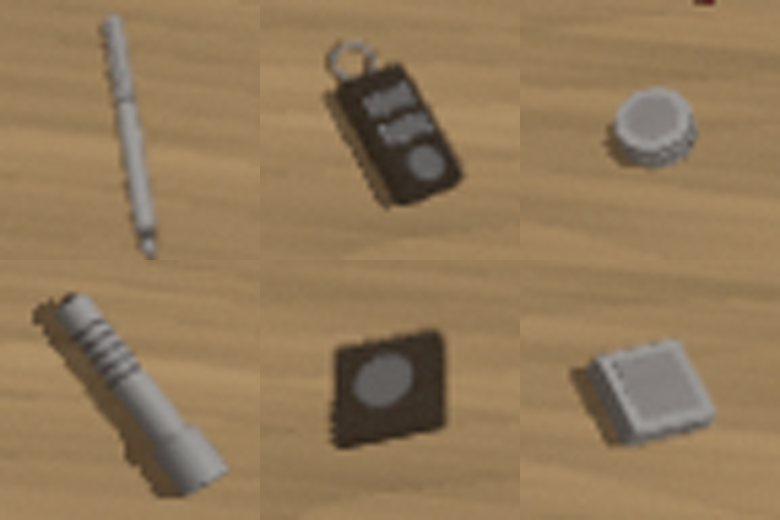

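Close crop confirms choices: top row is pen with clip, fob with ring and three buttons, round tin; bottom row torch, gate remote, square tin. The caddy corners measure 178 x 218 mm, as they must. I'll move over the pen.

```bash
python3 -m pendant '[[[44,35,-10,0,40],[44,35,-10,0,40],[44,35,-10,0,40],[44,35,-10,0,40],[44,35,-10,0,40],[44,35,-10,0,40],[44,35,-10,0,40],[41,36,-10,0,40]]]'; python3 -m pendant '[[[0,0,0,0,30],[0,0,0,0,30]]]'
python3 - <<'E'
from h import *
c=snap('wrist','w1.png'); np.set_printoptions(precision=4,suppress=True)
print(monitor.get_obs()['eef_pos'])
for d in spotter.tip_of('wrist','pen'): print(d['confidence'],toworld(c,d['at']),topix(c,toworld(c,d['at'])))
E
```

```text
time_s: 1.95
eef_pos: [0.5733, -0.2479, 0.1511]
eef_rot: [0.0, 0.98, 0.198, 0.0]
wrist_force: [-0.2, -0.2, 0.2]
opening: 0.467
time_s: 2.2
eef_pos: [0.5716, -0.2491, 0.1511]
eef_rot: [0.0, 0.98, 0.198, -0.0]
wrist_force: [-0.1, -0.4, 0.2]
opening: 0.353
[ 0.5713 -0.2498  0.1514]
0.7 [ 0.5746 -0.2504  0.007 ] [[259.8257 176.284 ]]
```

View pics/w1.png

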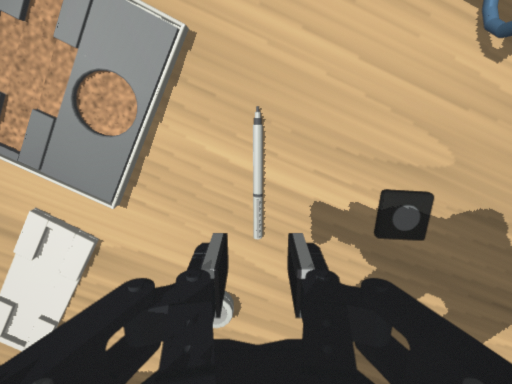

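Wrist view: the pen runs from (258,107) to (259,239), centred between the fingers. The round well is at (105,102), and the round tin half shows at (224,313). I'll measure these.

Run:
```python
from h import *
c=snap('wrist'); np.set_printoptions(precision=4,suppress=True)
P=toplane(c,[(258,107),(259,239)],.006)[:,:2]; d=P[0]-P[1]; print(P,P.mean(0),np.linalg.norm(d),np.degrees(np.arctan2(d[1],d[0])))
print('well rim',toplane(c,[(105,102)],.013)); P=toplane(c,[(185,27),(114,206)],.014)[:,:2]; d=P[0]-P[1];print('rim',P,np.linalg.norm(d),np.degrees(np.arctan2(d[1],d[0])))
```

```text
[[ 0.632  -0.2254]
 [ 0.5135 -0.2764]] [ 0.5727 -0.2509] 0.1290556410854043 23.293806957938305
well rim [[ 0.5845 -0.1008  0.013 ]]
rim [[ 0.6672 -0.146 ]
 [ 0.4949 -0.134 ]] 0.17275340216739032 -4.011034312225621
```

```bash
python3 -m pendant '[[[1.5,-1,-50,0.5,30],[0,0,-50,0,30],[0,0,-35,0,30],[0,0,-13,0,30],[0,0,0,0,30],[0,0,0,0,0],[0,0,0,0,0],[0,0,0,0,0]]]'; python3 -m pendant '[[[0,0,0,0,0],[0,0,0,0,0],[0,0,15,0,0],[0,0,35,0,0],[0,0,0,0,0]]]'
```

```text
time_s: 3.35
eef_pos: [0.5747, -0.2512, 0.0056]
eef_rot: [0.002, 0.979, 0.202, 0.001]
wrist_force: [-1.0, -0.9, 6.7]
opening: 0.069
time_s: 3.98
eef_pos: [0.5757, -0.2515, 0.0576]
eef_rot: [0.002, 0.979, 0.202, 0.002]
wrist_force: [0.2, -0.8, 0.7]
opening: 0.069
```

Run:
```python
from h import *
c=snap('wrist','w2.png'); print(monitor.get_obs()['eef_pos'])
```

```text
[ 0.57458705 -0.25079783  0.05568235]
```

View pics/w2.png

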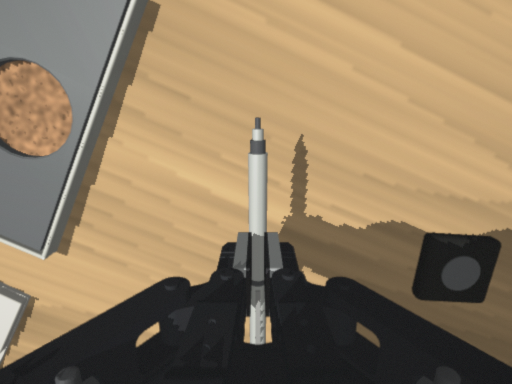

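Pen is held and level: tip at (258,118), tail at (258,343), on the tool axis. Carrying it to the groove.

```bash
python3 -m pendant '[[[2.5,43.9,4,-5.4,0],[2.5,43.9,0,-5.4,0],[2.5,43.9,0,-5.4,0],[2.5,43.9,0,-5.4,0],[2.5,43.9,0,-5.4,0],[0,0,0,0,0],[0,0,0,0,0]]]'
python3 - <<'E'
from h import *
c=snap('wrist','w3.png'); o=monitor.get_obs(); print(o['eef_pos'],R.from_matrix(rot(o['eef_rot'])).as_euler('zyx',degrees=True))
E
```

```text
time_s: 4.9
eef_pos: [0.5853, -0.0307, 0.0567]
eef_rot: [0.0, 1.0, -0.032, -0.001]
wrist_force: [0.5, -0.0, -0.7]
opening: 0.071
[ 0.58549273 -0.0312999   0.05687931] [ 3.69250349e+00 -3.92354442e-02  1.79991928e+02]
```

View pics/w3.png

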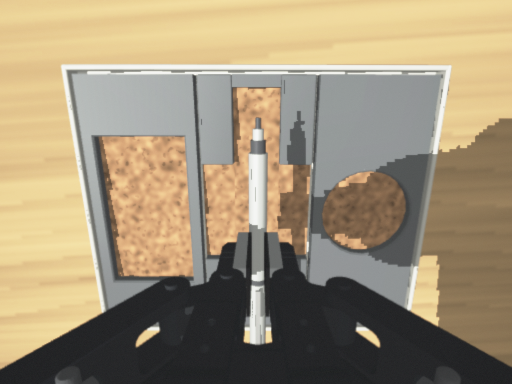

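Pen is over the groove: slot columns 233–281 (middle 257) with the pen at 258. The pocket spans about (96–195, 135–279), the well centre is about (363,210).

```bash
python3 - <<'E'
from h import *
c=snap('wrist'); np.set_printoptions(precision=4,suppress=True)
C=toplane(c,[(66,68),(450,68)],.014); print('rim front',C)
P=toplane(c,[(257,87),(218,164),(297,164)],.013);print('groove end, cut',P)
a=np.radians(-3.6);ux=np.array([np.cos(a),np.sin(a)]);
print('caddy centre from rim', C[:,:2].mean(0)-.089*ux,'groove centre x', P[0,:2]-.077*ux, P[1:,:2].mean(0)-.032*ux)
print('pocket',toplane(c,[(96,135),(188,135),(108,279),(195,279)],.013))
print('well',toplane(c,[(363,208)],.006))
E
python3 -m pendant '[[[0,0,-22,0,0],[0,0,-14,0,0],[0,0,-5,0,0],[0,0,0,0,0]]]'
```

```text
rim front [[ 0.6815  0.0698  0.014 ]
 [ 0.668  -0.1444  0.014 ]]
groove end, cut [[ 0.6646 -0.0362  0.013 ]
 [ 0.6216 -0.0096  0.013 ]
 [ 0.6185 -0.0577  0.013 ]]
caddy centre from rim [ 0.5859 -0.0317] groove centre x [ 0.5877 -0.0313] [ 0.5881 -0.0316]
pocket [[0.6436 0.0612 0.013 ]
 [0.6401 0.0065 0.013 ]
 [0.5465 0.0737 0.013 ]
 [0.5429 0.014  0.013 ]]
well [[ 0.5848 -0.1012  0.006 ]]
time_s: 5.5
eef_pos: [0.5856, -0.0309, 0.016]
eef_rot: [-0.0, 0.999, -0.033, -0.0]
wrist_force: [-0.0, 0.1, 0.2]
opening: 0.071
```

```bash
python3 -m pendant '[[[1,0,-2,0,0],[0,0,-2,0,0],[0,0,-1,0,0],[0,0,0,0,0]]]'
```

```text
time_s: 6.0
eef_pos: [0.587, -0.0306, 0.0116]
eef_rot: [0.0, 0.999, -0.032, 0.0]
wrist_force: [-0.8, 0.0, 3.0]
opening: 0.069
```

Contact with the floor (3 N). Opening narrowly and backing out.

```bash
python3 -m pendant '[[[0,0,0,0,22],[0,0,0,0,22],[0,0,0,0,22],[0,0,15,0,22],[0,0,40,0,22],[0,0,50,0,30],[0,0,0,0,30]]]'
python3 - <<'E'
from h import *
c=snap('wrist','w4.png'); print(monitor.get_obs()['eef_pos'])
E
```

```text
time_s: 6.88
eef_pos: [0.5906, -0.0315, 0.1224]
eef_rot: [0.001, 0.999, -0.032, 0.005]
wrist_force: [-0.1, 0.3, -0.3]
opening: 0.349
[ 0.5887598  -0.03107219  0.11975188]
```

View pics/w4.png

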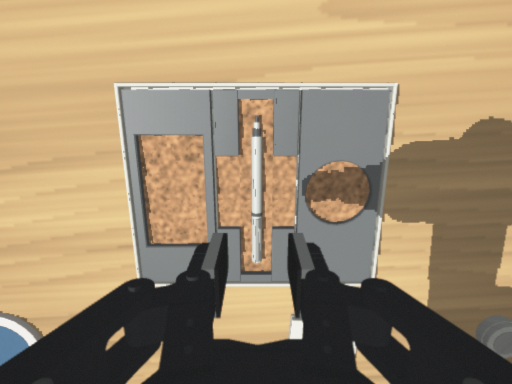

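Pen lies fully inside the groove (258,115)–(258,263). On to the fob.

```bash
python3 -m pendant '[[[1,47.5,5,5.2,60],[1,47.5,5,5.2,60],[1,47.5,5,5.2,60],[1,47.5,5,5.2,60],[1,47.5,5,5.2,60],[1,47.5,5,5.2,60],[0,0,0,0,60],[0,0,0,0,60]]]'
python3 - <<'E'
from h import *
c=snap('wrist','w5.png'); o=monitor.get_obs(); print(o['eef_pos'],R.from_matrix(rot(o['eef_rot'])).as_euler('zyx',degrees=True))
for d in spotter.tip_of('wrist','fob'): print(d['confidence'],toworld(c,d['at']))
E
```

```text
time_s: 7.92
eef_pos: [0.5919, 0.254, 0.1451]
eef_rot: [0.0, 0.971, 0.238, -0.001]
wrist_force: [0.5, 0.1, -1.1]
opening: 0.707
[0.59214284 0.25344779 0.14523344] [-2.74332734e+01 -1.08176798e-01  1.79953560e+02]
0.71 [0.59255284 0.25826604 0.00567183]
```

View pics/w5.png

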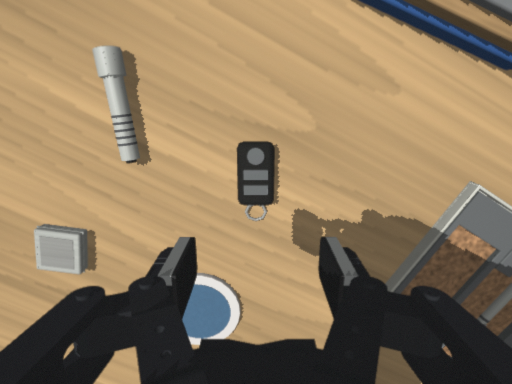

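Fob body corners (238,141),(273,141),(239,204),(275,204), ring at (257,213).

Run:
```python
from h import *
c=snap('wrist'); np.set_printoptions(precision=4,suppress=True)
P=toplane(c,[(238,141),(273,141),(239,204),(275,204)],.015)[:,:2];d=P[0]+P[1]-P[2]-P[3]
print(P,P.mean(0),np.linalg.norm(d)/2,np.linalg.norm(P[0]-P[1]),np.degrees(np.arctan2(d[1],d[0])))
```

```text
[[0.6176 0.2852]
 [0.6317 0.2581]
 [0.5659 0.2584]
 [0.5814 0.2288]] [0.5991 0.2576] 0.058155153458686736 0.03056901456700693 28.76167995222726
```

```bash
python3 -m pendant '[[[3,2,-50,0.5,60],[3,1.5,-50,0.5,60],[0,0,-30,0,60],[0,0,-7.5,0,60],[0,0,0,0,60],[0,0,0,0,60]]]'; python3 -m pendant '[[[0,0,0,0,20],[0,0,0,0,20],[0,0,0,0,20],[0,0,0,0,20],[0,0,0,0,20]]]'
```

```text
time_s: 8.82
eef_pos: [0.6003, 0.258, 0.0109]
eef_rot: [0.0, 0.969, 0.246, 0.002]
wrist_force: [-0.3, 0.4, 1.0]
opening: 0.703
time_s: 9.45
eef_pos: [0.5999, 0.2582, 0.0106]
eef_rot: [0.0, 0.969, 0.246, 0.001]
wrist_force: [-0.2, -1.0, 5.2]
opening: 0.367
```

Sits 3 mm higher than meant; regrip lower.

```bash
python3 -m pendant '[[[0,0,0,0,50],[0,0,0,0,50],[0,0,-3,0,50],[0,0,0,0,20],[0,0,0,0,20],[0,0,0,0,20],[0,0,0,0,20]]]'; python3 -m pendant '[[[0,0,0,0,20],[0,0,15,0,20],[0,0,30,0,20],[0,0,0,0,20]]]'
python3 - <<'E'
from h import *
c=snap('wrist','w6.png'); print(monitor.get_obs()['eef_pos'])
E
```

```text
time_s: 10.32
eef_pos: [0.5986, 0.2578, 0.0056]
eef_rot: [-0.0, 0.969, 0.246, -0.0]
wrist_force: [0.2, 0.2, -0.7]
opening: 0.372
time_s: 10.82
eef_pos: [0.6015, 0.2586, 0.0548]
eef_rot: [0.0, 0.969, 0.246, 0.003]
wrist_force: [1.2, 0.3, -0.0]
opening: 0.377
[0.60022638 0.25824787 0.05290119]
```

View pics/w6.png

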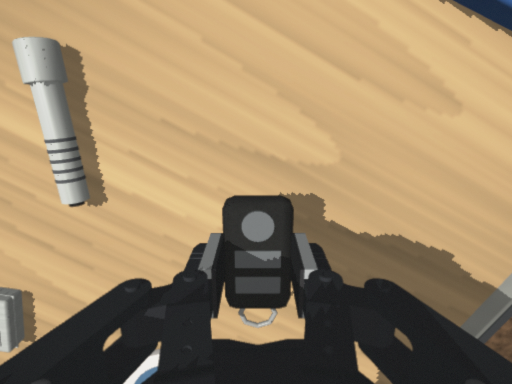

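Fob held level, buttons up, body rows 196–307, columns 222–293.

```bash
python3 - <<'E'
from h import *
c=snap('wrist'); o=monitor.get_obs(); p=o['eef_pos'];M=rot(o['eef_rot'])
P=toplane(c,[(258,196),(258,307),(224,250),(291,250)],p[2]+.0094)
print((P-p)@M)
E
python3 -m pendant '[[[0,-36.5,5,-5.3,20],[0,-36.5,0,-5.3,20],[0,-36.5,0,-5.3,20],[0,-36.5,0,-5.3,20],[0,-36.5,0,-5.3,20],[0,-36.5,0,-5.5,20],[0,0,0,0,20],[0,0,0,0,20]]]'
```

```text
[[ 0.03149957  0.00081683 -0.0093614 ]
 [-0.0276252   0.00094504 -0.00943329]
 [ 0.00436712 -0.01542865 -0.00940005]
 [ 0.00441764  0.01670059 -0.00938884]]
time_s: 11.92
eef_pos: [0.5981, 0.0393, 0.055]
eef_rot: [-0.0, 1.0, -0.03, -0.001]
wrist_force: [0.4, 1.1, -0.9]
opening: 0.373
```

```bash
python3 -m pendant '[[[0,-1,-20,0,20],[0,0,-13,0,20],[0,0,-4,0,20],[0,0,0,0,20],[0,0,0,0,20]]]'; python3 -m pendant '[[[0,0,-2,0,20],[0,0,0,0,20]]]';python3 -m pendant '[[[0,0,-1.5,0,20],[0,0,0,0,20]]]'
```

```text
time_s: 12.55
eef_pos: [0.5992, 0.0379, 0.0192]
eef_rot: [0.0, 1.0, -0.031, 0.0]
wrist_force: [0.4, 0.2, -1.0]
opening: 0.372
time_s: 12.8
eef_pos: [0.5989, 0.0378, 0.017]
eef_rot: [0.0, 1.0, -0.031, 0.0]
wrist_force: [0.0, 0.0, -1.1]
opening: 0.373
time_s: 13.05
eef_pos: [0.5987, 0.0379, 0.0152]
eef_rot: [-0.0, 1.0, -0.031, -0.0]
wrist_force: [0.6, 0.5, -0.3]
opening: 0.377
```

```bash
python3 -m pendant '[[[0,0,-1.5,0,20],[0,0,0,0,20]]]';python3 -m pendant '[[[0,0,-1.5,0,20],[0,0,0,0,20]]]'
```

```text
time_s: 13.3
eef_pos: [0.5986, 0.0379, 0.0136]
eef_rot: [-0.0, 1.0, -0.031, -0.0]
wrist_force: [0.4, -0.2, 0.5]
opening: 0.375
time_s: 13.55
eef_pos: [0.5986, 0.0379, 0.0121]
eef_rot: [-0.0, 1.0, -0.031, -0.0]
wrist_force: [-0.2, 0.1, -1.3]
opening: 0.381
```

```bash
python3 -m pendant '[[[0,0,-1,0,20],[0,0,0,0,20]]]';python3 -m pendant '[[[0,0,-1,0,20],[0,0,0,0,20]]]'
```

```text
time_s: 13.8
eef_pos: [0.5989, 0.0379, 0.0115]
eef_rot: [-0.0, 1.0, -0.031, 0.0]
wrist_force: [-0.6, 0.7, 2.8]
opening: 0.374
time_s: 14.05
eef_pos: [0.5989, 0.0379, 0.0115]
eef_rot: [0.0, 1.0, -0.031, -0.0]
wrist_force: [-5.1, -0.6, 9.8]
opening: 0.371
```

Contact at 11.5 mm, where the floor should be. Release.

```bash
python3 -m pendant '[[[0,0,1,0,42],[0,0,0,0,42],[0,0,0,0,42],[0,0,15,0,45],[0,0,35,0,50],[0,0,50,0,50],[0,0,10,0,50],[0,0,0,0,50]]]'
python3 - <<'E'
from h import *
c=snap('wrist','w7.png'); print(monitor.get_obs()['eef_pos'])
E
```

```text
time_s: 15.05
eef_pos: [0.5994, 0.0378, 0.1227]
eef_rot: [0.0, 1.0, -0.031, 0.001]
wrist_force: [0.5, 0.4, -0.1]
opening: 0.587
[0.59840173 0.03791174 0.12111051]
```

View pics/w7.png

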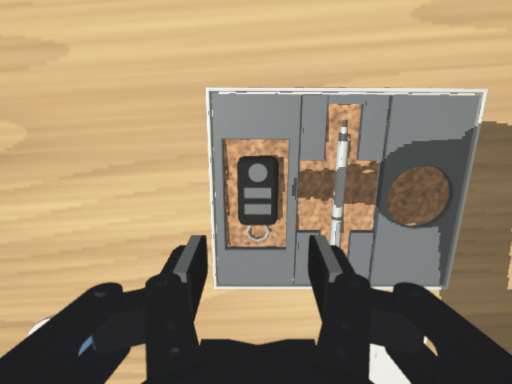

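Fob sits inside the pocket including its ring at (258,233), buttons up; the pen is still in its groove. On to the round tin.

```bash
python3 -m pendant '[[[-25,-43,4,3,65],[-25,-43,4,3,65],[-25,-43,4,3,65],[-25,-43,4,3,65],[-25,-43,4,3,65],[-25,-43,4,3,65],[-25,-42,4,2,65],[0,0,0,0,65]]]';python3 -m pendant '[[[0,0,0,0,65]]]'
python3 - <<'E'
from h import *
c=snap('wrist','w8.png'); o=monitor.get_obs(); print(o['eef_pos'],R.from_matrix(rot(o['eef_rot'])).as_euler('zyx',degrees=True))
for d in spotter.tip_of('wrist','round_tin'): print(d['confidence'],toworld(c,d['at']))
E
```

```text
time_s: 16.1
eef_pos: [0.4217, -0.264, 0.148]
eef_rot: [-0.001, 0.99, 0.141, -0.001]
wrist_force: [-0.4, 0.4, -0.1]
opening: 0.763
time_s: 16.23
eef_pos: [0.4232, -0.2612, 0.1479]
eef_rot: [-0.001, 0.99, 0.143, -0.001]
wrist_force: [0.2, -0.2, -0.4]
opening: 0.763
[ 0.42351446 -0.26077858  0.14807826] [-1.64988437e+01 -8.68647199e-02 -1.79877415e+02]
0.78 [ 0.42560697 -0.26094842  0.00367562]
```

View pics/w8.png

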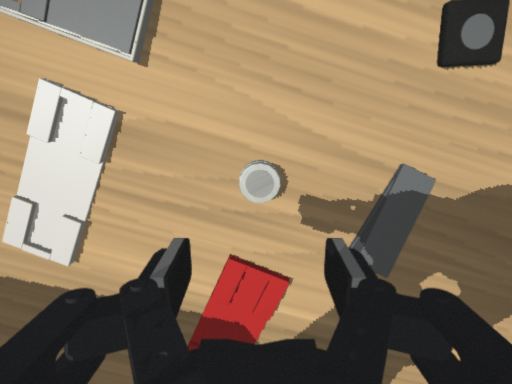

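Tin's top at (259,183), centred between the fingers; the grey block at (395,220) and the red insert (240,300) are clear of the fingers.

Run:
```python
from h import *
c=snap('wrist'); o=monitor.get_obs(); p=o['eef_pos'];print(p,toplane(c,[(259.5,183)],.018))
```

```text
[ 0.42399955 -0.26066547  0.14854992] [[ 0.42364473 -0.26253615  0.018     ]]
```

```bash
python3 -m pendant '[[[0,-1,-50,0,65],[0,0,-50,0,65],[0,0,-30,0,65],[0,0,-8,0,65],[0,0,0,0,65],[0,0,0,0,65],[0,0,0,0,65]]]'
```

```text
time_s: 17.25
eef_pos: [0.4246, -0.2639, 0.0126]
eef_rot: [0.001, 0.99, 0.144, 0.001]
wrist_force: [0.3, 0.4, 1.1]
opening: 0.76
```

```bash
python3 -m pendant '[[[0,0,-5,0,65],[0,0,0,0,20],[0,0,0,0,20],[0,0,0,0,20],[0,0,0,0,20],[0,0,0,0,20]]]'; python3 -m pendant '[[[0,0,0,0,20],[0,0,15,0,20],[0,0,35,0,20],[0,0,0,0,20],[0,0,0,0,20]]]'
python3 - <<'E'
from h import *
c=snap('wrist','w9.png'); print(monitor.get_obs()['eef_pos'])
E
```

```text
time_s: 18.0
eef_pos: [0.4238, -0.2632, 0.0066]
eef_rot: [0.0, 0.99, 0.143, 0.0]
wrist_force: [-2.0, 1.6, 5.9]
opening: 0.415
time_s: 18.62
eef_pos: [0.4237, -0.263, 0.0563]
eef_rot: [0.0, 0.99, 0.143, 0.0]
wrist_force: [-0.5, 0.3, -1.7]
opening: 0.409
[ 0.4233049  -0.26264803  0.05575947]
```

View pics/w9.png

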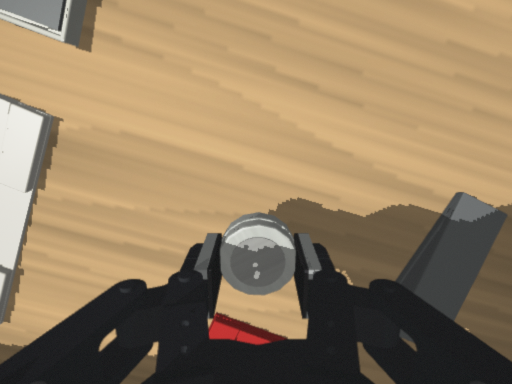

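Tin held level, centred between the pads at (258,255). Carrying it to the well.

```bash
python3 -m pendant '[[[32,32.4,1,-4,20],[32,32.4,0,-4,20],[32,32.4,0,-4,20],[32,32.4,0,-4,20],[32,32.4,0,-4,20],[0,0,0,0,20],[0,0,0,0,20],[0,0,0,0,20]]]'
python3 - <<'E'
from h import *
c=snap('wrist','w10.png'); print(monitor.get_obs()['eef_pos'])
E
```

```text
time_s: 19.68
eef_pos: [0.5826, -0.1019, 0.0566]
eef_rot: [-0.0, 1.0, -0.031, -0.001]
wrist_force: [0.7, -0.2, -0.6]
opening: 0.413
[ 0.58285199 -0.10199815  0.05689947]
```

View pics/w10.png

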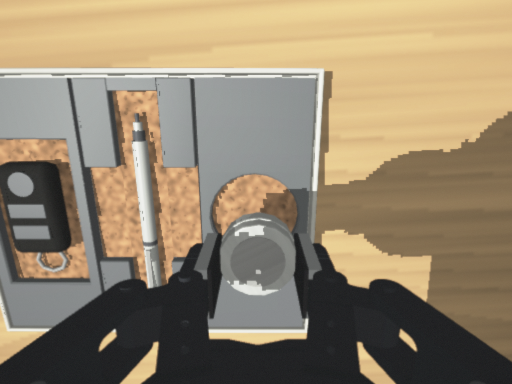

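Well spans columns 211–298 with its far edge at row 174; the tin is at columns 221–296 and only about 1–2 mm off, within the 9 mm slack. Lowering.

```bash
python3 -m pendant '[[[1,1,-20,0,20],[0,0,-13,0,20],[0,0,-4,0,20],[0,0,0,0,20],[0,0,0,0,20]]]'; python3 -m pendant '[[[0,0,-3,0,20],[0,0,0,0,20]]]';python3 -m pendant '[[[0,0,-2,0,20],[0,0,0,0,20]]]';python3 -m pendant '[[[0,0,-1,0,20],[0,0,0,0,20]]]'
```

```text
time_s: 20.35
eef_pos: [0.5852, -0.1003, 0.0207]
eef_rot: [0.0, 1.0, -0.031, 0.0]
wrist_force: [0.2, -0.1, -0.3]
opening: 0.416
time_s: 20.6
eef_pos: [0.5847, -0.1001, 0.0173]
eef_rot: [0.0, 1.0, -0.031, -0.0]
wrist_force: [0.2, 0.7, -0.8]
opening: 0.415
time_s: 20.85
eef_pos: [0.5846, -0.1, 0.0151]
eef_rot: [-0.0, 1.0, -0.031, -0.0]
wrist_force: [0.5, 0.2, -0.7]
opening: 0.413
time_s: 21.1
eef_pos: [0.5847, -0.1001, 0.0142]
eef_rot: [-0.0, 1.0, -0.031, -0.0]
wrist_force: [-0.7, -0.7, -0.4]
opening: 0.418
```

```bash
python3 -m pendant '[[[0,0,-1,0,20],[0,0,0,0,20]]]';python3 -m pendant '[[[0,0,-1,0,20],[0,0,0,0,20]]]'
```

```text
time_s: 21.35
eef_pos: [0.5847, -0.1001, 0.0132]
eef_rot: [-0.0, 1.0, -0.031, -0.0]
wrist_force: [0.0, -0.5, -0.2]
opening: 0.41
time_s: 21.6
eef_pos: [0.5849, -0.1001, 0.0127]
eef_rot: [0.0, 1.0, -0.031, 0.0]
wrist_force: [-1.3, 0.9, 3.9]
opening: 0.412
```

Contact at 12.7 mm, as expected for the floor (12.6). Release and retreat.

```bash
python3 -m pendant '[[[0,0,0.5,0,46],[0,0,0,0,46],[0,0,0,0,46],[0,0,15,0,50],[0,0,35,0,60],[0,0,50,0,60],[0,0,30,0,60],[0,0,0,0,60]]]';python3 -m pendant '[[[-30,-20,30,0,60],[-30,-20,30,0,60],[0,0,0,0,60]]]'
python3 - <<'E'
from h import *
c=snap('wrist'); s=snap('scene')
a=c['img'][:,:,::-1]; b=cv2.resize(s['img'][150:300,60:450,::-1],(512,197),interpolation=cv2.INTER_CUBIC)
cv2.imwrite('pics/f.png',np.vstack([a,b])); print(monitor.get_obs()['eef_pos'])
E
```

```text
time_s: 22.6
eef_pos: [0.5871, -0.101, 0.1472]
eef_rot: [0.001, 1.0, -0.031, 0.004]
wrist_force: [0.1, -0.5, 0.2]
opening: 0.702
time_s: 22.98
eef_pos: [0.5244, -0.1415, 0.2046]
eef_rot: [0.001, 0.999, -0.032, 0.001]
wrist_force: [0.2, 0.3, 0.8]
opening: 0.702
[ 0.52450525 -0.13995086  0.20217133]
```

View pics/f.png

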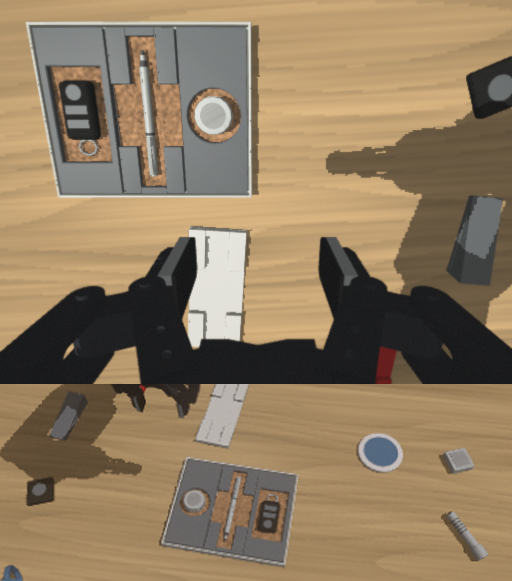

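The last picture shows the pen, fob and tin each inside their recess with cork visible around them. The look-alikes are where they were, and the gripper is clear. Handing in.

```bash
python3 -c "
from bench import order; print(order.hand_in())"
```

```text
the job is handed in; nothing more can be done
None
```

The caddy is filled and handed in at about 23 s of the 83 s allowed. I placed the pen in the groove, then the fob in the oblong pocket with its buttons up, then the round tin in the round well.

**Placement checks:** the tool met the floor at about the expected height each time. The tool frame stood 11.6, 11.5 and 12.7 mm above the table for the pen, fob and tin. The last wrist and scene pictures show each item inside its recess with cork visible around it, and the gripper clear. I did not measure the final tilt or heights separately after letting go.

**Look-alikes:** the torch, gate remote and square tin lie where they were, and I never touched the red and white inserts.

**What disagreed:**
- **Fob grip:** the first grip on the fob sat about 3 mm too high, so I opened and took it again lower.
- **Fob position:** the top and wrist pictures disagreed by about 5 mm on where the fob lay, so I grasped between the two.
- **Forces:** the highest wrist force I read was about 11 N, with the fob on the pocket floor. The readings came only at the end of each move.

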